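Sleeve the conduit stub and hold the junction box lid open

TASK

Prepare the grey junction box for the electrician: take the one of the three steel sleeves that fits the upright conduit stub beside the box closely (the smallest that will go over it), slip it over the stub until it sits fully down, and let go of it. Then raise the box's lid by its handle bar and keep holding it with the gripper, still, open at 60 degrees from closed; the lid falls shut by itself, so the job finishes with the gripper still holding it there. Leave the other two sleeves, the mug, the screwdriver and the roll of tape where they are.

Things in the scene. Friction and masses are not known exactly. Their poses are not given: they have to be found in the camera images.
- box: grey junction box fixed to the bench, 160 (x) x 220 (y) mm, rim 86 mm high, on a 6 mm base plate (180 x 335 mm, y -215 to +120). Origin on the bench under the box's centre; x away from the robot to the hinge side, y left. On its -y side a solid outlet block, 100 x 100 mm, 38 mm high; the conduit stub rises from it at x 0, y -170 mm, 60 mm from the box's wall
- stub_seat (a point): foot of the upright conduit stub: on its axis at the top face of the outlet block, 38 mm above the bench, where a sleeve's underside comes to rest; axes as the box. The stub is a solid steel round bar, 20 mm diameter, 35 mm tall above this point, its top 7 mm tapering to 12 mm
- lid (a joint): hinge angle of the box's lid in rad: 0 closed (flat), grows as the front edge (box -x, towards the robot) rises; 60 degrees = 1.047; stop at 1.4. The lid (about 0.4 kg, 5 mm plate, 160 x 220 mm) has no stay and falls shut from every angle; lifting it by the bar takes about 2 N
- lid_bar (a point): middle of the lid's handle: a round steel bar, 12 mm diameter, 120 mm long along the box's y, on two end arms in the lid's plane, axis 40 mm in front of the lid's edge (34 mm gap, open below), 89 mm above the bench when closed. Can be pinched from above, one finger in the gap; it turns in the fingers as the lid swings, so the gripper can stay pointing down. Axes as the lid
- lid_hinge (a point): middle of the lid's hinge line, at the far (+x) top rim of the box, 86.5 mm above the bench, running along the box's y. The bar's axis swings about it on a radius of 200 mm (2.5 mm above it when closed). Axes as the lid: x away from the handle, y along the hinge line
- sleeve_small: plain steel sleeve of the smallest size, a short tube standing upright on the bench: outside diameter 28 mm, bore 16 mm, 45 mm tall, wall vertical without flange. Origin at the centre of its underside, z along its axis
- sleeve_mid: plain steel sleeve of the middle size, a short tube standing upright on the bench: outside diameter 34 mm, bore 23 mm, 45 mm tall, wall vertical without flange. Origin at the centre of its underside, z along its axis
- sleeve_large: plain steel sleeve of the largest size, a short tube standing upright on the bench: outside diameter 42 mm, bore 31 mm, 45 mm tall, wall vertical without flange. Origin at the centre of its underside, z along its axis
- mug: white mug, 80 mm across, 90 mm tall, on the bench left of the box; a bystander. Origin at the centre of its underside
- screwdriver: screwdriver lying on the bench to the right of the sleeves; a bystander. Origin near its middle, x towards its tip
- tape_roll: black roll of tape lying flat, 68 mm across, 19 mm tall, on the bench beyond the box; a bystander. Origin at the centre of its underside
Not all that is in view belongs to the job. Leave any black look-alike of the sleeve_mid alone. Leave any pink look-alike of the sleeve_large alone.

How it is judged:
On the way, in this order (a step that is already met when the one before it is completed fails the run):
1. the middle sleeve sits fully down on the stub, let go, the lid still closed (horizontal distance between sleeve_mid and stub_seat below 0.005 m and z of sleeve_mid in the frame of stub_seat between -0.004 and 0.004 m and angle between sleeve_mid's own z axis and vertical below 0.12 rad and contact force between the fingers and sleeve_mid below 0.1 N and value of joint lid below 0.15 rad), for 0.2 s.
2. the lid has been raised past 30 degrees (value of joint lid above 0.52 rad), for 0.1 s.
At the end, for the whole second after the job is handed in: Middle sleeve on the stub (axis within 5 mm, underside within 4 mm of the block, upright), untouched; lid at 60 degrees, 7 either way, still, fingers pressing on it over 0.5 N, no loose thing touching the box; other sleeves and bystanders within 40 mm of their start (horizontal distance between sleeve_mid and stub_seat below 0.005 m and z of sleeve_mid in the frame of stub_seat between -0.004 and 0.004 m and angle between sleeve_mid's own z axis and vertical below 0.12 rad and contact force between the fingers and sleeve_mid below 0.1 N and value of joint lid between 0.925 and 1.169 rad and velocity of joint lid between -0.1 and 0.1 rad/s and contact force between the fingers and box above 0.5 N and distance of each of sleeve_small, sleeve_large, mug, screwdriver, tape_roll from where it was at the start of the episode below 0.04 m and contact force between box and sleeve_small below 0.1 N and contact force between box and sleeve_large below 0.1 N and contact force between box and mug below 0.1 N and contact force between box and screwdriver below 0.1 N and contact force between box and tape_roll below 0.1 N); the arm keeps its last pose, push and grip.
It fails at once if the sleeve small is moved by more than 40 mm (distance of sleeve_small from where it was at the start of the episode above 0.04 m).
It fails at once if the sleeve large is moved by more than 40 mm (distance of sleeve_large from where it was at the start of the episode above 0.04 m).
It fails at once if the mug is moved by more than 40 mm (distance of mug from where it was at the start of the episode above 0.04 m).
It fails at once if the screwdriver is moved by more than 40 mm (distance of screwdriver from where it was at the start of the episode above 0.04 m).
It fails at once if the tape roll is moved by more than 40 mm (distance of tape_roll from where it was at the start of the episode above 0.04 m).
It also fails if it takes over 59 s, if anything falls off the work surface, if the arm or the gripper's body presses on something with over 40 N, if the wrist force passes 120 N, or if a joint passes its speed limit or range.

ROBOT

A 6-joint arm with a two-finger parallel gripper is mounted at the origin on the work surface. World frame = base frame: x ahead of the robot, y to its left, z up, the work surface at z = 0. Lengths are in m, angles in rad, forces in N, time in s.
With the tool pointing down it reaches from about 0.35 to 0.975 m from the base axis. Payload 4.9 kg.
Tool frame: the origin (TCP) lies midway between the tips of the shut fingers; the grasp point (between the pads) lies 19 mm behind it; z points along the fingers, y is the line along which they close (so a half turn about z gives the same grasp; the last joint's range is limited). The gripper opens to 85 mm and grips with 20 to 120 N. Pads are 22 mm wide; open, the fingers measure 114 mm over their backs; the gripper's body (76 mm by 85 mm) begins 54 mm behind the grasp point. The pads swing forward as they close: fully open they stand 13 mm farther back than shut.
Start: joints at [-1.405, 0.053, 1.613, -0, 1.476, -0.119], TCP at [0.176, -0.6, 0.231] pointing down, gripper open.
Joint ranges: [-3.01, 3.01], [-1.01, 2.22], [0.06, 2.58], [-1.02, 4.17], [0.09, 2.62], [-3.14, 3.14]. Speed limits (rad/s): [2.57, 2.57, 3.14, 3.14, 3.14, 3.14].

INTERFACE

Orientations are given as a unit quaternion [w, x, y, z].
In Python, from plant import manip gives the robot as it stands.
- The arm moves only by the tool move_arm, never from a script. Its argument "increments" is one flat list of numbers, 5 for each row, row after row: the shift along the tool's x, y, z in mm, then the turn about the tool's z in rad, then the opening, from 0 (shut) to 1 (fully open). In form: [tx, ty, tz, spin, jaw, tx, ty, tz, spin, jaw, ...]. A call has 1 to 8 rows; each row shifts and turns the commanded pose from where the row before left it, along the tool's axes as they then stand; what a row does not reach is not made up. A row lasts 1/12 s, in which the tool goes at most 41.7 mm and 7.16 degrees, less where a joint would pass 70% of its speed; a pose out of reach is approached as far as the arm can. A call with a gripper value outside its range is refused whole. The fingers move at their own pace and stop on an object; the grip force is fixed at half the most. Time passes only in rows, so rows that do not move let the fingers close. It gives the time, the measured TCP pose, the force, the opening and the grip force at its end, in the units of the state.
- manip.state(): the state, without advancing time (a new reading comes with each control period).
- manip.grab_frame(name): name is "side" or "top"; returns a dict with "image" (384x512x3 uint8, blue, green, red), "fov_y" (degrees; the focal length in pixels is half the picture's height over the tangent of half this angle, whatever the lens; pixels are square), "cx", "cy" (the principal point, pixels), "eye" and "rotation" of the camera in the world. Camera axes: x right, y down, z forward; pixel columns grow to the right and rows downward; lengths in m; the calibration is good to about 2 mm. A picture is of the moment at which its call begins. There is no depth.
- manip.job_done(): hands the job in; it is judged then, once.
The state is a dict: "time": time; "joint_pos": joint angles; "joint_vel": joint speeds; "joint_efforts": joint torques, N m; "tool_pos": TCP position; "tool_rot": TCP orientation; "contact_force": force on the tool from outside, world axes, zero at the start; "ft_torque": the same for the moment, N m; "gripper_width": opening from 0.0 (shut) to 1.0 (fully open); "grasp_force": force on a finger pad.
Only numpy, scipy, OpenCV 4.12 (cv2) and the standard library are available. Lean on these libraries where they do the work, as an engineer would, in place of code of your own. Each camera call takes 0.05 s, during which the arm holds its last target. There are 200 camera calls.

## Working session

There is one attempt and no reset: what is moved stays moved. The work goes in short steps, Python scripts to look and compute and a tool call to move; the robot and the scene stay as the last step left them, time stands still between calls to the robot, and variables do not carry over. Pictures are saved under pics/ and viewed, at most 10 in all, crops included, and the job is handed in when it is done.

Besides the shell and the picture viewer there is one more tool, called after ">>>" as name(argument=value, ...) on one line, values as JSON. move_arm: Moves the arm, as the interface text tells. Its arguments: {"type":"object","properties":{"increments":{"type":"array"}},"required":["increments"]}

```bash
ls; mkdir -p pics
cat > h.py <<'E'
import numpy as np, cv2, json
from plant import manip
def grab(n,f=None):
    d=manip.grab_frame(n)
    if f: cv2.imwrite('pics/'+f,d['image'])
    return d
def ray(d,u,v):
    f=d['image'].shape[0]/2/np.tan(np.radians(d['fov_y'])/2)
    r=np.array(d['rotation'])@np.array([(u-d['cx'])/f,(v-d['cy'])/f,1.])
    return np.array(d['eye']),r
def onz(d,u,v,z):
    e,r=ray(d,u,v); return e+r*(z-e[2])/r[2]
def proj(d,p):
    f=d['image'].shape[0]/2/np.tan(np.radians(d['fov_y'])/2)
    c=np.array(d['rotation']).T@(np.array(p)-np.array(d['eye']))
    return np.array([d['cx']+f*c[0]/c[2],d['cy']+f*c[1]/c[2]])
E
python3 - <<'E'
from h import *
a=grab('top','top0.png');b=grab('side','side0.png')
for d in(a,b): print({k:v for k,v in d.items() if k!='image'})
print(manip.state())
E
```

```text
pics
{'fov_y': 47.98698136477274, 'cx': 254.2143984457837, 'cy': 194.35880921454847, 'eye': array([ 0.38626551, -0.01147293,  1.61547334]), 'rotation': array([-0.04245505,  0.71381135, -0.69782054,  0.04144181])}
{'fov_y': 53.39948940783446, 'cx': 257.39052434638165, 'cy': 191.09482882287452, 'eye': array([ 0.49493695, -0.7746009 ,  0.78625359]), 'rotation': array([-0.4112883 ,  0.91021236, -0.04048225,  0.02676897])}
{'time': 0.1, 'joint_pos': array([-1.40503128e+00,  5.32801698e-02,  1.61411593e+00,  2.16922281e-05,
        1.47601991e+00, -1.19024846e-01]), 'joint_vel': array([ 1.59795653e-03, -2.17389510e-03, -3.66590676e-03,  2.49573005e-04,
       -3.73044201e-05, -7.57175938e-04]), 'joint_efforts': array([ 3.05841404e-04, -3.94900632e+01, -3.71364319e+01, -1.07892270e-04,
        3.86163840e-03, -3.00466809e-06]), 'tool_pos': array([ 0.17549721, -0.59928107,  0.23021693]), 'tool_rot': array([-9.11678955e-04,  9.89878694e-01,  1.41913139e-01, -1.05104605e-05]), 'contact_force': array([ 0.39942588, -0.14913951,  0.23707139]), 'ft_torque': array([-0.03648087, -0.00128792, -0.01255894]), 'grasp_force': 0.0, 'gripper_width': 0.9991677219263058}
```

Rotation is a quaternion; I'll fix that in the helper.

```bash
sed -i "s/np.array(d\['rotation'\])/R(d)/" h.py
cat >> h.py <<'E'
def R(d):
    from scipy.spatial.transform import Rotation
    return Rotation.from_quat(np.roll(d['rotation'],-1)).as_matrix()
E
cat h.py | grep "R(d)"
```

```text
r=R(d)@np.array([(u-d['cx'])/f,(v-d['cy'])/f,1.])
    c=R(d).T@(np.array(p)-np.array(d['eye']))
def R(d):
```

View pics/top0.png

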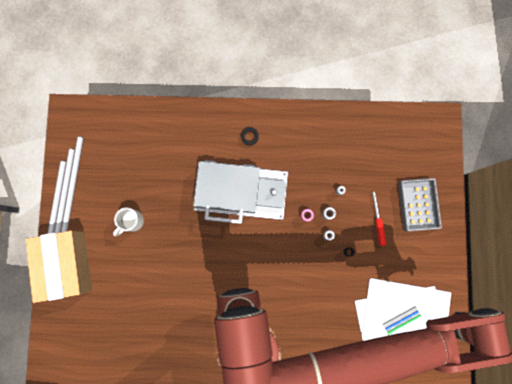

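View pics/side0.png

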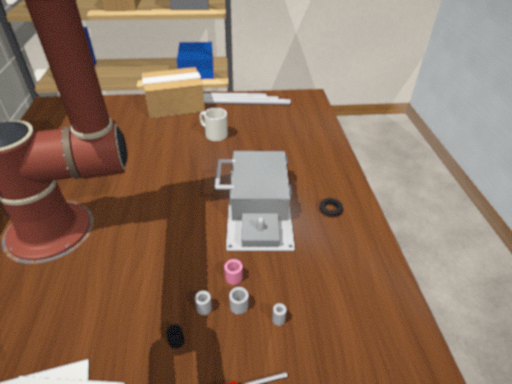

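The first look shows five sleeve-like things. In the top view, three steel ones are at (341,189), (329,213) and (329,236), with pink at (307,215) and black at (349,252). In the side view, steel is at (280,314), (239,300) and (204,302), pink at (233,271) and black at (175,335). The box is at top (240,190), with its bar at (222,216) and the stub at (272,192). Next I'll measure the sizes and take one close crop.

Run:
```python
from h import *
a=grab('top');b=grab('side')
A=cv2.resize(a['image'][150:270,190:370],None,fx=4,fy=4,interpolation=cv2.INTER_CUBIC)
B=cv2.resize(b['image'][140:345,160:310],None,fx=3.6,fy=3.6,interpolation=cv2.INTER_CUBIC)
cv2.imwrite('pics/ca.png',A)
cv2.imwrite('pics/cb.png',cv2.resize(B,None,fx=.8,fy=.8))
for d,reg,n in((a,(300,180,360,245),'top'),(b,(185,285,300,330),'side')):
    x0,y0,x1,y1=reg
    h=cv2.cvtColor(d['image'][y0:y1,x0:x1],cv2.COLOR_BGR2HSV)
    m=((h[...,1]<70)&(h[...,2]>60)).astype(np.uint8)
    for c in cv2.findContours(m,cv2.RETR_EXTERNAL,cv2.CHAIN_APPROX_NONE)[0]:
        if cv2.contourArea(c)<20: continue
        c=c+[x0,y0]; r=cv2.boundingRect(c); (u,v),rad=cv2.minEnclosingCircle(c.astype(np.float32))
        print(n,r,cv2.contourArea(c),np.round((u,v,rad),1),onz(d,u,v,.045).round(4), 'w mm',1000*np.linalg.norm(onz(d,r[0],v,.045)-onz(d,r[0]+r[2],v,.045)))
```

```text
top (323, 230, 12, 11) 90.5 [328.7 235.4   5.9] [ 0.4298 -0.2804  0.045 ] w mm 43.502190541878264
top (322, 207, 14, 13) 128.5 [328.8 213.1   6.9] [ 0.511  -0.2807  0.045 ] w mm 51.06486408848603
top (336, 186, 10, 9) 60.5 [340.5 190.    4.9] [ 0.5968 -0.3234  0.045 ] w mm 36.707596813781734
side (272, 303, 15, 23) 244.5 [279.5 314.   11.3] [ 0.5961 -0.3394  0.045 ] w mm 32.359401910581965
side (194, 290, 18, 26) 330.5 [203.  302.4  12.8] [ 0.432  -0.2967  0.045 ] w mm 39.56223825549422
side (229, 286, 20, 28) 432.5 [238.  299.6  13.7] [ 0.5092 -0.2963  0.045 ] w mm 44.38190534975648
```

View pics/ca.png

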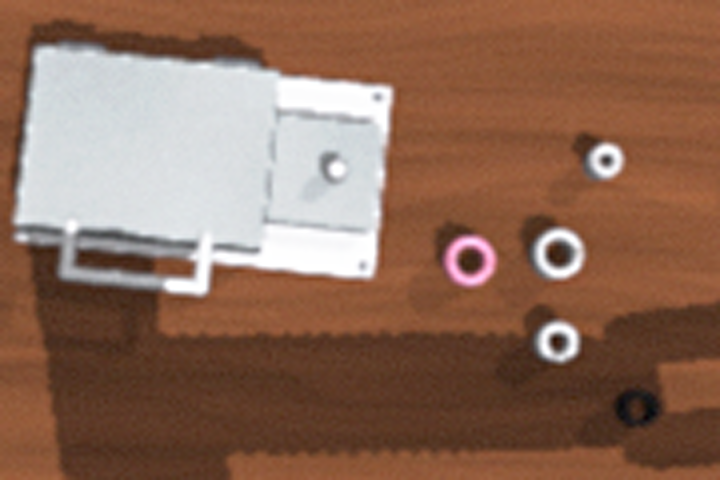

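View pics/cb.png

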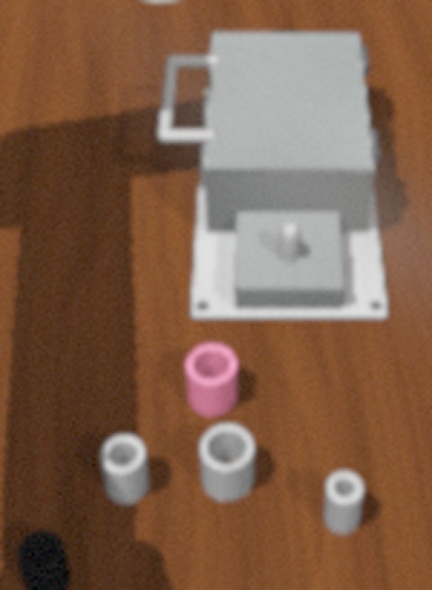

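The crops confirm it: the steel sleeve at top (329,235) / side (203,302) is middle-sized. The three apparent widths are 43.5, 51 and 36.7 mm, each about 9 mm over the true size, which matches 34, 42 and 28. The pink and black look-alikes stand apart. Now the box and stub.

Run:
```python
from h import *
a=grab('top');b=grab('side')
T=lambda u,v:(190+(u-1.5)/4,150+(v-1.5)/4)
S=lambda u,v:(160+u/2.88-.35,140+v/2.88-.35)
P=lambda d,uv,z:onz(d,*uv,z)
print('plate R corners',P(a,T(391,88),.006).round(4),P(a,T(374,277),.006).round(4))
print('lid top',[P(a,T(*q),.0915)[:2].round(4) for q in((35,45),(278,72),(15,230),(262,252))])
print('plate side',[P(b,S(*q),.006)[:2].round(4) for q in((191,318),(387,318))])
print('block side',[P(b,S(*q),.038)[:2].round(4) for q in((235,291),(344,289),(340,211),(237,212))])
print('block top',[P(a,T(*q),.038)[:2].round(4) for q in((273,112),(380,122),(373,230),(268,220))])
print('bar ends top', [P(a,T(*q),.092)[:2].round(4) for q in((66,272),(204,290))],'side',[P(b,S(*q),.092)[:2].round(4) for q in((172,60),(162,132))])
# stub
for d,(x0,y0,x1,y1) in((a,(266,184,282,200)),(b,(252,210,272,236))):
    g=cv2.cvtColor(d['image'],cv2.COLOR_BGR2GRAY)[y0:y1,x0:x1]; print(g)
```

```text
plate R corners [ 0.6676 -0.1304  0.006 ] [ 0.4885 -0.1169  0.006 ]
lid top [array([0.6845, 0.196 ]), array([ 0.6649, -0.0226]), array([0.5176, 0.2074]), array([ 0.503 , -0.0119])]
plate side [array([ 0.487 , -0.1196]), array([ 0.6657, -0.1344])]
block side [array([ 0.5277, -0.1185]), array([ 0.6257, -0.1242]), array([ 0.6356, -0.0248]), array([ 0.5361, -0.0181])]
block top [array([ 0.637 , -0.0192]), array([ 0.6299, -0.1183]), array([ 0.5296, -0.1133]), array([ 0.5366, -0.0168])]
bar ends top [array([0.4813, 0.1608]), array([0.4682, 0.0385])] side [array([0.48  , 0.1589]), array([0.4679, 0.0431])]
[[221 219 222 218 219 217 217 213 215 216 215 214 213 212 211 214]
 [219 219 217 216 217 217 217 217 215 216 213 214 217 215 215 216]
 [222 218 221 221 219 220 220 219 219 215 214 215 212 217 212 215]
 [222 220 221 220 213 204 201 202 208 217 217 214 213 218 214 213]
 [223 220 220 210 183 157 144 150 173 206 219 218 214 216 217 218]
 [221 221 220 202 156 126 122 137 171 202 208 215 217 217 218 218]
 [220 220 221 198 143 122 145 193 220 211 197 212 218 216 218 219]
 [223 225 221 197 143 128
[... 2089 characters left out ...]
 171 177
  179 178]
 [181 180 177 171 165 158 158 161 161 155 144 132 132 132 140 160 174 177
  177 178]
 [181 181 183 177 172 163 163 162 159 155 145 148 154 156 162 171 179 179
  181 178]
 [184 181 182 181 176 171 168 165 164 160 158 165 174 173 174 178 177 179
  180 178]
 [182 182 181 184 181 177 177 169 169 169 170 177 178 180 180 179 177 179
  178 178]
 [181 182 182 183 178 178 180 178 176 176 178 180 182 180 181 179 178 179
  177 178]
 [182 183 181 181 181 181 182 182 180 180 179 181 180 179 178 180 177 178
  178 178]
 [182 182 182 182 181 182 181 180 179 179 178 179 181 180 179 180 179 179
  177 178]
 [184 182 182 179 182 181 180 180 182 179 178 178 179 180 181 179 179 178
  178 178]]
```

Run:
```python
from h import *
a=grab('top');b=grab('side')
print('mid y', onz(a,334.5,235.4,.045)[1]+.017, onz(a,322.5,235.4,0)[1]-.017)
print('mid x top', onz(a,328.7,229.5,.045)[0]-.017,onz(a,328.7,240.5,.045)[0]+.017,'side', onz(b,202.5,295,.045)[:2],onz(b,203,290,.045)[1]-.017, onz(b,203,315.5,0)[1]+.017)
def tri(u,v):
    e1,r1=ray(a,*u);e2,r2=ray(b,*v);r1/=np.linalg.norm(r1);r2/=np.linalg.norm(r2)
    s=np.linalg.lstsq(np.c_[r1,-r2],e2-e1,rcond=None)[0];p=e1+s[0]*r1;q=e2+s[1]*r2
    return (p+q)/2,np.linalg.norm(p-q)
print('stub',onz(a,274.0,191.7,.073),onz(b,260.0,218.8,.073),tri((274.0,191.7),(260.0,218.8)))
```

```text
mid y -0.2844657486637232 -0.2820375638122557
mid x top 0.4342036874188211 0.4284767164738558 side [ 0.43068168 -0.27768362] -0.2816189289978931 -0.28468663929073695
stub [ 0.58147477 -0.07823212  0.073     ] [ 0.57985562 -0.07783988  0.073     ] (array([ 0.58060491, -0.07821251,  0.07348784]), np.float64(0.001603497638784466))
```

Sleeve_mid is at about (0.431, -0.283). The stub is at (0.581, -0.078), triangulated at z 0.0735 against an expected 0.073. Box yaw is about -0.082, and the bar is at about (0.475, 0.100). I'll turn the tool so that its y runs along the box's x.

>>> move_arm(increments=[0, 0, 0, -0.12, 0.65, 0, 0, 0, -0.12, 0.65, 0, 0, 0, -0.12, 0.65, 0, 0, 0, -0.12, 0.65, 0, 0, 0, -0.12, 0.65, 0, 0, 0, -0.12, 0.65, 0, 0, 0, -0.12, 0.65, 0, 0, 0, -0.12, 0.65])

```text
time: 1.07
tool_pos: [0.1756, -0.5998, 0.2313]
tool_rot: [0.0, 0.811, 0.585, -0.0]
contact_force: [-0.1, -0.1, -0.2]
gripper_width: 0.647
grasp_force: 0.0
```

>>> move_arm(increments=[0, 0, 0, -0.122, 0.65, 0, 0, 0, -0.122, 0.65, 33, 22, 0, 0, 0.65, 33, 22, 0, 0, 0.65, 33, 22, 0, 0, 0.65, 33, 22, 0, 0, 0.65, 33, 22, 0, 0, 0.65, 33, 22, 0, 0, 0.65])

```text
time: 1.73
tool_pos: [0.3242, -0.4117, 0.2315]
tool_rot: [0.0, 0.736, 0.677, 0.0]
contact_force: [-0.2, -0.2, 0.2]
gripper_width: 0.655
grasp_force: 0.0
```

>>> move_arm(increments=[34, 24, 0, 0, 0.65, 34, 24, 0, 0, 0.65, 34, 24, 0, 0, 0.65, 34, 24, 0, 0, 0.65, 0, 0, 40, 0, 0.65, 0, 0, 40, 0, 0.65, 0, 0, 40, 0, 0.65, 0, 0, 10, 0, 0.65])

```text
time: 2.4
tool_pos: [0.4268, -0.282, 0.0944]
tool_rot: [-0.006, 0.735, 0.678, -0.001]
contact_force: [-0.2, 1.7, -1.6]
gripper_width: 0.65
grasp_force: 0.0
```

Run:
```python
from h import *
a=grab('top');b=grab('side'); s=manip.state();print(s['tool_pos'])
A=cv2.resize(a['image'][190:280,280:400],(0,0),fx=3.3,fy=3.3);B=cv2.resize(b['image'][220:350,140:300],(0,0),fx=2.5,fy=2.5)
w=np.zeros((330,800,3),np.uint8);w[:A.shape[0],:396]=A[:,:396];w[:325,400:]=B;cv2.imwrite('pics/c2.png',w)
```

```text
[ 0.42847929 -0.28409454  0.09857087]
```

View pics/c2.png

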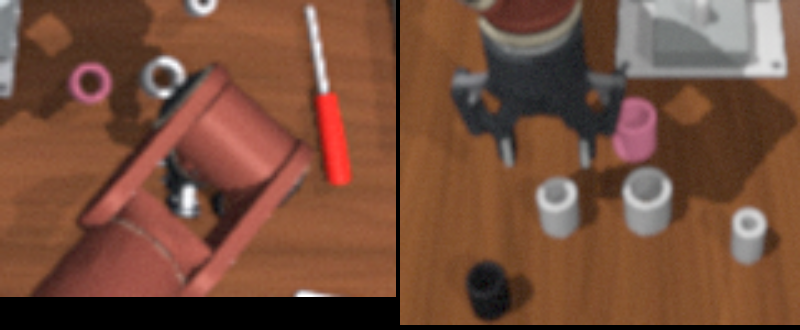

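The side crop shows the open fingers at (506,150) and (586,150), straddling the sleeve at (558,205). The large sleeve is clear at (647,200). Going down.

>>> move_arm(increments=[0, 2.5, 25, 0, 0.65, 0, 0, 25, 0, 0.65, 0, 0, 20, 0, 0.65, 0, 0, 10, 0, 0.65, 0, 0, 7, 0, 0.65, 0, 0, 0, 0, 0.65, 0, 0, 0, 0, 0.65])

```text
time: 3.08
tool_pos: [0.4337, -0.2869, 0.0161]
tool_rot: [0.001, 0.736, 0.677, 0.0]
contact_force: [0.5, -0.3, 0.4]
gripper_width: 0.648
grasp_force: 0.0
```

>>> move_arm(increments=[3.5, -2.5, 4, 0, 0.65, 0, 0, 0, 0, 0.65, 0, 0, 0, 0, 0.35, 0, 0, 0, 0, 0.2, 0, 0, 0, 0, 0.2, 0, 0, 0, 0, 0.2, 0, 0, 0, 0, 0.2, 0, 0, 0, 0, 0.2])

```text
time: 3.75
tool_pos: [0.431, -0.2825, 0.0111]
tool_rot: [0.001, 0.735, 0.678, 0.0]
contact_force: [-0.3, 1.4, 5.7]
gripper_width: 0.377
grasp_force: 59.9
```

>>> move_arm(increments=[0, 0, -15, 0, 0.2, 0, 0, -30, 0, 0.2, 0, 0, -35, 0, 0.2, 0, 0, -35, 0, 0.2, 0, 0, -15, 0, 0.2, 0, 0, 0, 0, 0.2, 0, 0, 0, 0, 0.2])

```text
time: 4.33
tool_pos: [0.4305, -0.2822, 0.1402]
tool_rot: [0.0, 0.736, 0.678, 0.0]
contact_force: [0.3, -0.7, -1.8]
gripper_width: 0.378
grasp_force: 59.6
```

>>> move_arm(increments=[20, 12, 0, 0, 0.2, 29, 18, 0, 0, 0.2, 29, 18, 0, 0, 0.2, 29, 18, 0, 0, 0.2, 29, 18, 0, 0, 0.2, 29, 18, 0, 0, 0.2, 29, 18, 0, 0, 0.2, 20, 13, 0, 0, 0.2])

```text
time: 5.0
tool_pos: [0.5797, -0.0767, 0.1363]
tool_rot: [-0.003, 0.735, 0.678, -0.001]
contact_force: [0.0, 0.3, -0.2]
gripper_width: 0.374
grasp_force: 59.7
```

>>> move_arm(increments=[1, 0, 15, 0, 0.2, 0, 0, 13, 0, 0.2, 0, 0, 0, 0, 0.2, 0, 0, 0, 0, 0.2, 0, 0, 0, 0, 0.2])

```text
time: 5.42
tool_pos: [0.5796, -0.0793, 0.1111]
tool_rot: [-0.001, 0.736, 0.677, -0.001]
contact_force: [-0.1, 0.2, 0.1]
gripper_width: 0.378
grasp_force: 59.7
```

Run:
```python
from h import *
a=grab('top');b=grab('side'); s=manip.state();p=s['tool_pos'];print(p,s['contact_force'],s['tool_rot'])
A=cv2.resize(a['image'][150:270,200:320],(0,0),fx=3.3,fy=3.3);B=cv2.resize(b['image'][160:260,210:310],(0,0),fx=4,fy=4,interpolation=cv2.INTER_CUBIC)
w=np.zeros((400,800,3),np.uint8);w[:396,:396]=A;w[:,400:]=B;cv2.imwrite('pics/c3.png',w)
print('foot of sleeve if centred at tcp',proj(b,p-[0,0,.0111]),proj(b,p+[0,0,.034]),'stub top',proj(b,[.5806,-.0782,.073]))
```

```text
[ 0.58061013 -0.07948289  0.11269939] [ 0.38928062  0.07029387 -1.29185878] [2.64506655e-04 7.35906158e-01 6.77083477e-01 1.49858083e-04]
foot of sleeve if centred at tcp [260.580262  211.3925072] [260.96061176 198.39607937] stub top [260.29716936 218.88176229]
```

View pics/c3.png

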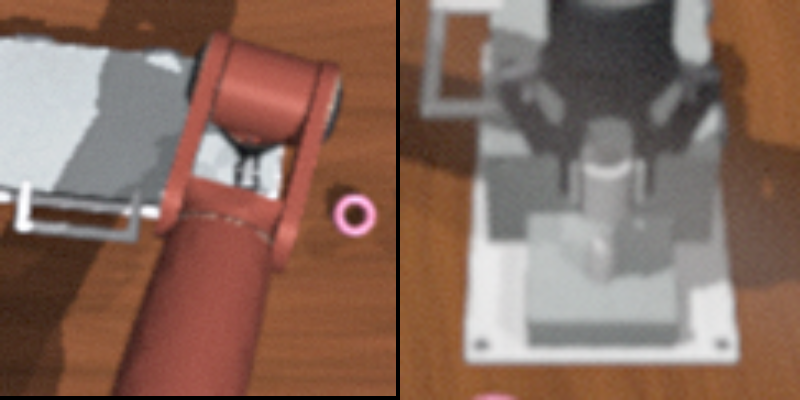

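Run:
```python
from h import *
ims=[]
for i in range(4): b=grab('side'); ims.append(b['image'].astype(float).mean(2))
g=np.mean(ims,0)
print('cols',list(range(246,278)))
for v in list(range(200,216))+list(range(216,230)): print(v,g[v,246:278].astype(int))
print(manip.state()['tool_pos'])
```

```text
cols [246, 247, 248, 249, 250, 251, 252, 253, 254, 255, 256, 257, 258, 259, 260, 261, 262, 263, 264, 265, 266, 267, 268, 269, 270, 271, 272, 273, 274, 275, 276, 277]
200 [118 120 119 109  90  80 101 126 131 132 152 166 162 151 141 132 130 133
 142 160 173 164 140 135 127 104  86  92 107 114 117 117]
201 [119 122 120 109  90  83 110 138 142 136 164 186 188 179 167 158 157 161
 171 188 193 172 141 140 139 113  88  95 109 118 117 117]
202 [120 120 119 110  91  86 117 146 145 137 163 190 200 198 194 188 187 188
 193 196 187 162 134 137 140 114  91  96 111 118 117 117]
203 [119 120 118 110  92  88 116 146 145 136 154 175 189 195 196 195 195 193
 191 183 166 141 125 137 138 116  91  97 112 117 117 116]
204 [119 119 118 110  91  87 118 147 144 134 148 160 169 175 178 179 177 174
 169 160 146 130 124 140 141 116  93  98 113 118 118 119]
205 [119 118 120 110  91  86 116 144 144 135 147 158 162 164 164 164 163 159
 153 148 139 128 125 141 142 113  93 100 114 118 119 118]
206 [117 119 119 110  91  87 116 145 143 134 147 158 163 163 161 161 159 156
 151 148 140 129 127 143 143 115  92 102 114 11
[... 2453 characters left out ...]
 190 190 187 184 181 179 176 172 168 167 171 175 173 167 156 144
 130 129 128 129 130 129 130 128 130 130 130 131 132 134]
226 [192 193 192 192 190 189 185 182 178 173 167 165 171 174 171 165 155 139
 128 127 128 130 129 130 129 129 130 130 130 131 133 140]
227 [193 193 192 192 192 190 188 185 181 175 166 166 169 171 170 162 151 139
 129 128 131 135 137 136 136 133 134 138 140 139 146 155]
228 [192 193 192 191 191 190 189 188 186 180 171 168 169 170 168 161 151 143
 139 140 146 152 152 155 155 149 151 158 162 162 166 172]
229 [191 191 192 192 191 190 191 191 188 185 178 172 171 169 167 159 156 157
 161 164 167 171 173 175 175 169 171 177 178 179 181 180]
[ 0.5809234  -0.07916907  0.11306135]
```

Run:
```python
from h import *
b=grab('side');p=manip.state()['tool_pos']
for dy in(-.004,0,.004):
    q=p+[0,dy,0]
    print(dy,'front rim mid-annulus',proj(b,q+[0,-.01425,.0339]),'front outer rim',proj(b,q+[0,-.017,.0339]),'foot front',proj(b,q+[0,-.017,-.0111]))
print(proj(b,p+[.003,0,.01]),proj(b,p+[0,0,.01]))
```

```text
-0.004 front rim mid-annulus [261.82730782 203.24141893] front outer rim [261.94479807 204.0091785 ] foot front [261.52878841 217.01270743]
0 front rim mid-annulus [261.65733119 202.1306784 ] front outer rim [261.77407359 202.89355098] foot front [261.36460449 215.89119209]
0.004 front rim mid-annulus [261.48843362 201.0269891 ] front outer rim [261.60443527 201.7850212 ] foot front [261.20143308 214.77659306]
[262.03537584 205.15392339] [260.85441293 205.21888865]
```

The sleeve appears centred at side column 261.5, where 260.85 is expected from the TCP. The stub is at 260.2, and the rim row is slightly low. So in the camera frame the sleeve is about 2 mm too far in +x and 2-3 mm too far in -y. I'll correct that and lower gently.

>>> move_arm(increments=[2.2, -2.2, 5, 0, 0.2, 0, 0, 10, 0, 0.2, 0, 0, 10, 0, 0.2, 0, 0, 4, 0, 0.2, 0, 0, 4, 0, 0.2, 0, 0, 3, 0, 0.2, 0, 0, 0, 0, 0.2, 0, 0, 0, 0, 0.2])

```text
time: 6.43
tool_pos: [0.5786, -0.0764, 0.0762]
tool_rot: [-0.0, 0.736, 0.678, -0.0]
contact_force: [0.8, -0.9, -0.7]
gripper_width: 0.374
grasp_force: 59.8
```

>>> move_arm(increments=[0, 0, 4, 0, 0.2, 0, 0, 4, 0, 0.2, 0, 0, 4, 0, 0.2, 0, 0, 4, 0, 0.2, 0, 0, 0, 0, 0.2])

```text
time: 6.85
tool_pos: [0.5782, -0.0764, 0.0592]
tool_rot: [-0.0, 0.735, 0.678, -0.0]
contact_force: [0.9, -0.9, -1.5]
gripper_width: 0.376
grasp_force: 59.7
```

>>> move_arm(increments=[0, 0, 4, 0, 0.2, 0, 0, 3, 0, 0.2, 0, 0, 2, 0, 0.2, 0, 0, 1, 0, 0.2, 0, 0, 0, 0, 0.2])

```text
time: 7.27
tool_pos: [0.5784, -0.0763, 0.0499]
tool_rot: [-0.0, 0.736, 0.678, -0.0]
contact_force: [-0.5, 0.2, -0.9]
gripper_width: 0.373
grasp_force: 59.7
```

>>> move_arm(increments=[0, 0, 1, 0, 0.2, 0, 0, 0, 0, 0.2, 0, 0, 0, 0, 0.2])

```text
time: 7.52
tool_pos: [0.5786, -0.0763, 0.0493]
tool_rot: [-0.0, 0.736, 0.678, 0.0]
contact_force: [-0.6, -0.3, -1.9]
gripper_width: 0.376
grasp_force: 59.7
```

Release at 0.65 opening, then wait a moment.

>>> move_arm(increments=[0, 0, 0, 0, 0.5, 0, 0, 0, 0, 0.65, 0, 0, 0, 0, 0.65, 0, 0, 0, 0, 0.65, 0, 0, 0, 0, 0.65, 0, 0, 0, 0, 0.65])

```text
time: 8.02
tool_pos: [0.5787, -0.0764, 0.0494]
tool_rot: [0.0, 0.735, 0.678, 0.0]
contact_force: [0.1, -0.4, 0.6]
gripper_width: 0.653
grasp_force: 0.0
```

>>> move_arm(increments=[0, 0, -10, 0, 0.65, 0, 0, -20, 0, 0.65, 0, 0, -35, 0, 0.65, 0, 0, -40, 0, 0.65, 0, 0, -20, 0, 0.65, 0, 0, 0, 0, 0.65, 0, 0, 0, 0, 0.65])

```text
time: 8.6
tool_pos: [0.5799, -0.0767, 0.1772]
tool_rot: [0.002, 0.735, 0.678, 0.001]
contact_force: [-0.2, -0.1, -0.9]
gripper_width: 0.65
grasp_force: 0.0
```

Run:
```python
from h import *
b=grab('side'); s=manip.state();print(s['tool_pos'],s['contact_force'])
cv2.imwrite('pics/c4.png',cv2.resize(b['image'][140:260,200:320],(0,0),fx=4,fy=4,interpolation=cv2.INTER_CUBIC))
g=b['image'].astype(float).mean(2)
for v in range(206,240,3):print(v,g[v,250:272].astype(int))
S=np.array([.5803,-.078,.038]);
for z in(0,.045):print([proj(b,S+[dx,dy,z]).round(1) for dx,dy in((0,-.017),(0,.017),(.017,0),(-.017,0))])
```

```text
[ 0.5786101  -0.07635503  0.17479807] [-0.04629442  0.58151164 -1.36635238]
206 [133 133 132 133 133 134 133 135 133 138 131 133 133 133 133 135 127 125
 121 120 118 123]
209 [133 136 132 134 136 133 136 133 135 134 139 133 132 138 136 135 132 129
 122 120 121 120]
212 [141 144 141 141 145 157 173 187 191 193 194 191 187 175 162 150 145 140
 131 123 119 118]
215 [183 186 188 196 210 210 190 165 154 155 163 164 169 180 199 210 204 191
 176 150 131 132]
218 [175 177 179 183 196 205 199 187 191 202 210 205 196 192 200 202 189 184
 176 152 135 132]
221 [177 177 177 169 158 161 171 183 190 195 196 190 184 172 156 145 148 156
 158 153 147 153]
224 [177 177 174 168 161 156 162 166 165 164 165 159 156 152 142 135 128 129
 131 130 132 137]
227 [183 181 177 172 157 159 160 164 165 165 162 160 153 145 139 132 126 125
 127 130 138 147]
230 [188 189 188 184 176 171 167 165 167 161 159 157 154 151 151 152 158 162
 167 178 182 186]
233 [188 188 188 189 189 189 187 187 185 184 181 182 184 186 186 186 185 188
 188 187 188 184]
236 [187 189 188 188 188 188 187 188 191 188 186 187 186 186 188 188 187 187
 186 185 186 186]
239 [179 179 178 180 179 179 174 177 178 176 177 177 175 173 178 177 176 178
 176 175 175 175]
[array([260.6, 232.7]), array([259.3, 223.4]), array([266.2, 227.7]), array([253.6, 228.4])]
[array([260.9, 220.8]), array([259.6, 211.6]), array([266.8, 215.8]), array([253.7, 216.5])]
```

View pics/c4.png

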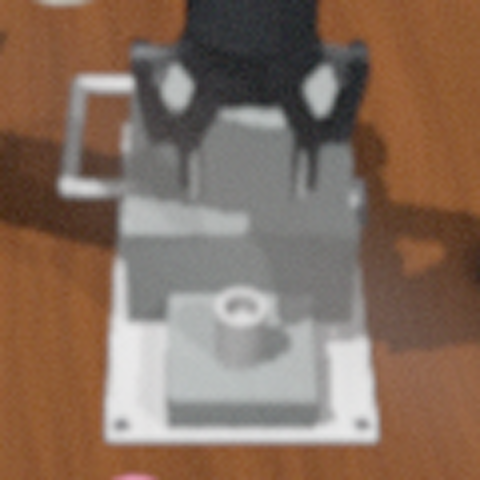

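The sleeve is seated. Its rim spans side rows 212-221, where a seated one should be at 211.6-220.8. The stub is at (0.5785, -0.0764) in the arm's frame, which puts the bar at about (0.4727, 0.1025, 0.089). Moving over the bar.

>>> move_arm(increments=[14, -10, 0, 0, 0.65, 26, -18, 0, 0, 0.55, 26, -18, 0, 0, 0.45, 26, -18, 0, 0, 0.38, 26, -18, 0, 0, 0.38, 26, -19, 0, 0, 0.38, 26, -19, 0, 0, 0.38, 0, 0, 0, 0, 0.38])

```text
time: 9.32
tool_pos: [0.469, 0.1063, 0.1715]
tool_rot: [-0.003, 0.734, 0.679, -0.002]
contact_force: [-0.2, -0.5, -0.3]
gripper_width: 0.376
grasp_force: 0.0
```

>>> move_arm(increments=[0, 0, 25, 0, 0.38, 0, 0, 20, 0, 0.38, 0, 0, 10, 0, 0.38, 0, 0, 0, 0, 0.38, 0, 0, 0, 0, 0.38, 0, 0, 0, 0, 0.38])

```text
time: 9.82
tool_pos: [0.4735, 0.1026, 0.1199]
tool_rot: [0.0, 0.736, 0.677, 0.0]
contact_force: [0.1, -0.5, 0.2]
gripper_width: 0.382
grasp_force: 0.0
```

Run:
```python
from h import *
b=grab('side'); p=manip.state()['tool_pos'];print(p)
cv2.imwrite('pics/c5.png',cv2.resize(b['image'][110:210,180:310],(0,0),fx=6,fy=6,interpolation=cv2.INTER_CUBIC))
print(proj(b,p),proj(b,[.474,.1005,.089]))
```

```text
[0.47386739 0.10269683 0.12043386]
[217.14297485 164.34539279] [217.7861857  173.40312703]
```

View pics/c5.png

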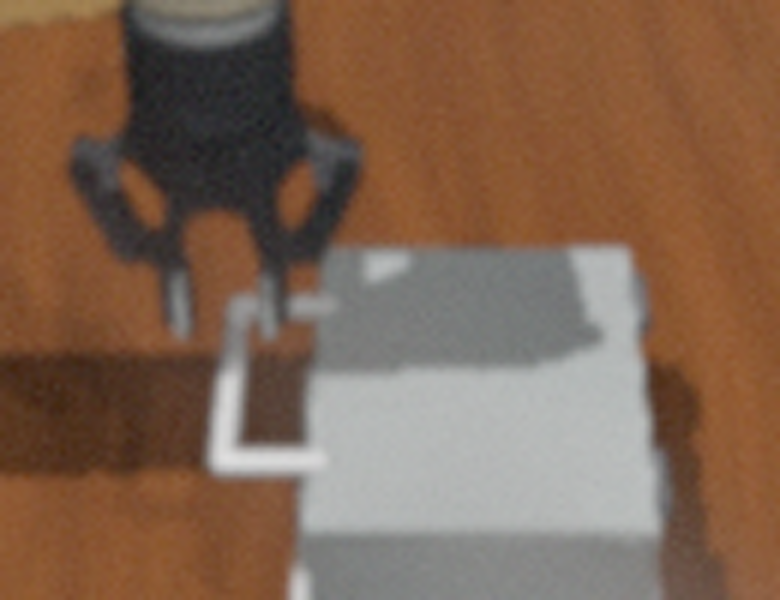

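The side crop shows the finger tips' midpoint at (222,335) and the bar's middle at (230,378), so the bar is about 2 mm further in +x. I'll shift 2 mm and go down onto it.

>>> move_arm(increments=[0, 2, 10, 0, 0.38, 0, 0, 12, 0, 0.38, 0, 0, 12, 0, 0.38, 0, 0, 10, 0, 0.38, 0, 0, 6, 0, 0.38, 0, 0, 0, 0, 0.38])

```text
time: 10.37
tool_pos: [0.4731, 0.1026, 0.0666]
tool_rot: [-0.001, 0.736, 0.678, -0.002]
contact_force: [0.5, -0.8, -0.2]
gripper_width: 0.38
grasp_force: 0.0
```

>>> move_arm(increments=[0, 0, 0, 0, 0.38, 0, 0, 0, 0, 0.25, 0, 0, 0, 0, 0.12, 0, 0, 0, 0, 0.05, 0, 0, 0, 0, 0, 0, 0, 0, 0, 0, 0, 0, 0, 0, 0, 0, 0, 0, 0, 0])

```text
time: 11.03
tool_pos: [0.4738, 0.1029, 0.0699]
tool_rot: [-0.001, 0.735, 0.678, -0.001]
contact_force: [-5.3, 0.4, 5.3]
gripper_width: 0.118
grasp_force: 58.4
```

The grip is firm: the opening of 0.118 is about right for the 12 mm bar. Now swinging the lid along its arc at 4 degrees per row, by the chord formula.

>>> move_arm(increments=[0, 0.3, -7, 0, 0, 0, 0.4, -7, 0, 0, 0, 1.6, -13.9, 0, 0, 0, 2.6, -13.7, 0, 0, 0, 3.5, -13.5, 0, 0, 0, 4.5, -13.2, 0, 0, 0, 5.4, -12.9, 0, 0, 0, 0, 0, 0, 0])

```text
time: 11.7
tool_pos: [0.4922, 0.1014, 0.1536]
tool_rot: [-0.002, 0.735, 0.678, -0.002]
contact_force: [-13.0, 0.6, 3.9]
gripper_width: 0.119
grasp_force: 58.6
```

>>> move_arm(increments=[0, 5.3, -12.5, 0, 0, 0, 6.1, -12, 0, 0, 0, 7.5, -11.5, 0, 0, 0, 8.2, -10.9, 0, 0, 0, 9.5, -10.3, 0, 0, 0, 10.2, -9.6, 0, 0, 0, 5, -4.5, 0, 0, 0, 0, 0, 0, 0])

```text
time: 12.37
tool_pos: [0.5461, 0.097, 0.2261]
tool_rot: [0.0, 0.736, 0.678, 0.001]
contact_force: [-8.2, 1.8, 5.9]
gripper_width: 0.114
grasp_force: 59.3
```

>>> move_arm(increments=[0, 5.8, -4.3, 0, 0, 0, 6, -4.1, 0, 0, 0, 5.4, -4, 0, 0, 0, 6, -3.8, 0, 0, 0, 5.9, -3.5, 0, 0, 0, 0, 0, 0, 0, 0, 0, 0, 0, 0, 0, 0, 0, 0, 0])

```text
time: 13.03
tool_pos: [0.575, 0.0947, 0.2472]
tool_rot: [0.001, 0.735, 0.678, 0.002]
contact_force: [-7.9, 0.6, 10.9]
gripper_width: 0.112
grasp_force: 59.7
```

Run:
```python
from h import *
b=grab('side'); s=manip.state();p=s['tool_pos'];print(p,s['contact_force'],s['grasp_force'],s['gripper_width'])
cv2.imwrite('pics/c6.png',cv2.resize(b['image'][60:345,150:350],(0,0),fx=2,fy=2))
# angle by arm frame: bar from start TCP
d=p-np.array([.4738,.1029,.0699]);sx=d@[.9966,-.082,0];
print(sx,d[2],np.degrees(np.arctan2(2.5e-3+d[2],.2-sx))-.72, np.hypot(2.5e-3+d[2],.2-sx))
```

```text
[0.57499445 0.09465883 0.24717981] [-7.34404812 -0.78799596 10.1481162 ] 59.66588795185089 0.1153715893541373
0.1015261659744923 0.17727980689144862 60.56841182490805 0.20498262110142362
```

View pics/c6.png

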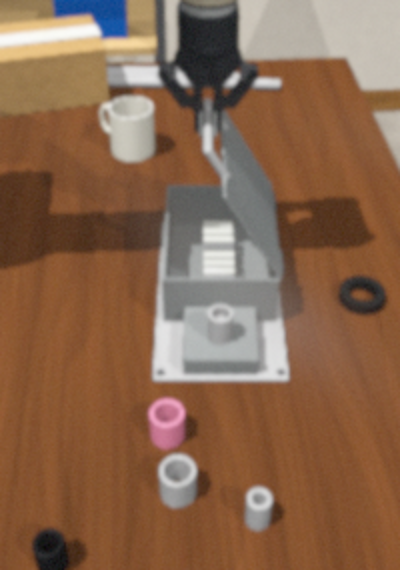

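The side crop shows the lid held open by the bar. Its free edge runs from (226,115) at the far corner to (228,195) at the near corner, the sleeve is on the stub, and the others are in place. The kinematic angle is about 60.5 degrees; I'll check it against the picture.

Run:
```python
from h import *
b=grab('side'); s=manip.state();print(s['contact_force'],np.abs(s['joint_vel']).max(),s['time'])
c,sn=np.cos(-.082),np.sin(-.082);O=np.array([.595,.091,0])
W=lambda x,y,z:O+[c*x-sn*y,sn*x+c*y,z]
for t in(52,56,60,64,68):
    r=np.radians(t);q=[proj(b,W(.08-.16*np.cos(r),y,.0865+.16*np.sin(r))) for y in(.11,-.11)]
    print(t,[((v-[150,60])*2).round(0) for v in q])
```

```text
[-8.81633798  0.0220122  10.96188616] 0.0015810480697561063 13.1333
52 [array([206., 114.]), array([207., 205.])]
56 [array([213., 110.]), array([215., 200.])]
60 [array([219., 106.]), array([223., 197.])]
64 [array([226., 103.]), array([231., 193.])]
68 [array([233., 100.]), array([239., 190.])]
```

The picture reads about 61-63 degrees and the kinematics 60.5. I'll ease back about 1 degree to centre it, and settle.

>>> move_arm(increments=[0, -2, 1, 0, 0, 0, -2, 1, 0, 0, 0, 0, 0, 0, 0, 0, 0, 0, 0, 0, 0, 0, 0, 0, 0, 0, 0, 0, 0, 0])

```text
time: 13.63
tool_pos: [0.5709, 0.095, 0.2448]
tool_rot: [0.001, 0.735, 0.678, 0.002]
contact_force: [-8.0, 0.4, 9.8]
gripper_width: 0.115
grasp_force: 59.5
```

Run:
```python
from h import *
s=manip.state();p=s['tool_pos']
d=p-np.array([.4738,.1029,.0699]);sx=d@[.9966,-.082,0]
print(p,s['contact_force'],s['grasp_force'],s['gripper_width'],np.abs(s['joint_vel']).max(),np.degrees(np.arctan2(2.5e-3+d[2],.2-sx))-.72)
if s['grasp_force']>30 and abs(s['joint_vel']).max()<.02: print(manip.job_done())
```

```text
[0.57087127 0.09500893 0.2447653 ] [-8.02554121  0.44645224  9.78565086] 59.5176637172699 0.11471486821107588 0.0025709924635781293 59.22919493165289
the job is handed in; nothing more can be done
None
```

I handed the job in at 13.6 s: the middle sleeve sits fully down on the stub and is released, and the gripper is holding the lid still at about 59–61° by my estimate; the handover returned no verdict.

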